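# Press the check coupler onto the tilted gas nipple and hold it there

### The arm

A 7-joint arm with a two-finger parallel gripper is mounted at the origin on a cart in front of the work surface, level with it; the furniture and walls round the work are solid. World frame = base frame: x ahead of the robot, y to its left, z up, the work surface at z = 0. Lengths are in m, angles in rad, forces in N, time in s.
With the tool pointing down it reaches from about 0.425 to 0.875 m from the base axis. Payload 4.7 kg.
Tool frame: the origin (TCP) lies midway between the tips of the shut fingers; the grasp point (between the pads) lies 19 mm behind it; z points along the fingers, y is the direction in which the jaws open and shut (so a half turn about z gives the same grasp; the last joint's range is limited). The gripper opens to 87 mm and grips with 3 to 60 N. Pads are 19 mm wide; open, the fingers measure 117 mm over their backs; the gripper's body (75 mm by 190 mm) begins 51 mm behind the grasp point.
Start: joints at [-1.296, 0.321, -0.07, 1.45, 0.023, 1.371, -0.057], TCP at [0.168, 0.628, 0.223] pointing down, gripper open.
Joint ranges: [-2.86, 2.86], [-0.3, 2.09], [-1.38, 1.24], [0.06, 2.45], [-1.56, 4.7], [0.09, 2.05], [-2.69, 2.69]. Speed limits (rad/s): [2.57, 2.57, 3.14, 3.14, 3.14, 3.14, 3.14].

### API

Orientations are given as a rotation vector (axis times angle).
In Python, from bench import get_state, eyes, job gives the robot as it stands. The module is installed in compiled form; this text tells all that it offers.
- The arm moves only by the shell command python3 -m jog 'ROWS' [FORCE]. ROWS is JSON, a list that holds one entry, the list of rows, each a list of 5 numbers: the opening, from 0 (shut) to 1 (fully open), then the shift along the tool's x, y, z in units of 40 mm (1.0 is 40 mm), then the turn about the tool's z in units of 5 degrees (1.0 is 5 degrees). In form: [[[jaw, dx, dy, dz, turn], ...]]. A call has 1 to 10 rows; each row shifts and turns the commanded pose from where the row before left it, along the tool's axes as they then stand; what a row does not reach is not made up. A row lasts 1/8 s, in which the tool goes at most 62.5 mm and 10.7 degrees, less where a joint would pass 70% of its speed; a pose out of reach is approached as far as the arm can. A call is refused whole if a number of a shift passes 1 or a number of a turn 1, either way. A call with a gripper value outside its range is refused whole. The fingers move at their own pace and stop on an object; FORCE is the grip in N (left out, the last holds). Time passes only in rows, so rows that do not move let the fingers close. It gives the time, the measured TCP pose, the force and the opening at its end, in the units of the state.
- get_state(): the state, without advancing time (a new reading comes with each control period).
- eyes.get_image(name): name is "scene" or "side" or "wrist"; returns (picture, depth): 480x640x3 uint8, red, green, blue; 480x640 float32, m along the optical axis (not along the pixel's ray), 0 where there is no reading.
- eyes.camera_params(name): a dict with "camera_matrix" (3x3 intrinsics, pixels), "k1" (the pictures are not rectified: a ray, as slopes to the right and down, at radius r is drawn at 1 + k1 r^2 times it, then the intrinsics apply), "pose" (4x4, takes a point from camera to world coordinates); the wrist camera has in their place "mount" (4x4, takes a point from camera to tool coordinates, whose origin is the TCP and whose axes are the flange's). Camera axes: x right, y down, z forward; pixel columns grow to the right and rows downward; lengths in m; the calibration is good to about 2 mm. A picture is of the moment at which its call begins: read the wrist's pose just before it. camera_params takes no time and is no camera call.
- job.close_job(): hands the job in, once; it reports no verdict.
The state is a dict: "time": time; "joint_positions": joint angles; "qd": joint speeds; "joint_torque": joint torques, N m; "position": TCP position; "tool_rot": TCP orientation; "ft_force": force on the tool from outside, world axes, zero at the start; "torque": the same for the moment, N m; "grip_width": opening from 0.0 (shut) to 1.0 (fully open).
Only numpy, scipy, OpenCV 4.12 (cv2) and the standard library are available. Lean on these libraries where they do the work, as an engineer would, in place of code of your own. Each camera call takes 0.05 s, during which the arm holds its last target. There are 200 camera calls.

### The job

Lift the green-handled check coupler off its parking post with a gentle grip, and press it squarely over the tilted brass nipple of the gas port block until its latches snap over the coupler's foot ring, and on down against the collar's spring until the dial pointer is well in the green. Push and squeeze gently: neither the push on the port nor the squeeze of either finger may exceed 40 N. Finish while still holding the coupler pressed down there, and leave the jar, the dropper bottle and the note pad where they stand.

Things in the scene. Friction and masses are not known exactly. Their poses are not given: they have to be found in the camera images.
- coupler_grip (a point): Centre of the coupler's green plastic handle (26 x 26 mm square, 40 mm high), 72 mm above its mouth; z runs up the coupler's axis (mouth to handle), x and y are square to the handle's flats. Under the handle is a round brass flange 48 mm wide, its top 20 mm below this point; fingertips may bear on it when pushing. A brass plug ends 24 mm above this point.
- coupler_mouth (a point): Centre of the coupler's open lower mouth (on its axis, 72 mm below coupler_grip); same axes as coupler_grip.
- coupler: The loose coupler as a whole, 96 mm high, about 150 g, axes as coupler_grip, origin at the mouth. Round aluminium skirt below, 26.5 mm wide, with a brass foot ring 32 mm wide and 5 mm high at the mouth; bore 18 mm, 44 mm deep; flange from 44 to 52 mm above the mouth, handle 52 to 92 mm. Starts upright over the parking post, its mouth on the post's base plate, 10 mm above the table.
- stand: Parking post, fixed to the table: black base plate 70 x 70 x 10 mm (origin at the centre of its underside) with an upright steel pin 15.6 mm thick whose tip is 44 mm above the table; the coupler is lifted straight up off it (35 mm).
- port_block: Gas port block, fixed to the table: steel foot 90 x 96 x 8 mm (origin at the centre of its underside, z up), aluminium block on it up to 49 mm, a white dial 48 mm across at its back right (x 22 to 38, y -30 mm, up to 112 mm high) facing -x. The brass nipple leans 25 degrees from vertical towards the block's own +y, roughly to the robot's left.
- nipple_tip (a point): Tip of the brass nipple, about 103 mm above the table; z points outwards along the nipple's axis (up, leaning 25 degrees), x is level. The nipple is 15 mm thick, tapered to 6 mm over its last 9 mm. Two steel spring latches stand at its +y and -y sides, 14 mm from the axis; their sloping tops begin 14 mm below the tip, and they give way outwards as the coupler's foot ring passes.
- collar_top (a point): Centre of the flat top of the orange spring collar round the nipple (26 mm across), 28 mm below nipple_tip on its axis when unpressed; it moves with the collar. The coupler's mouth rests flat on it.
- collar (a joint): How far the collar is pushed down along the nipple, m: 0 unpressed, 0.012 hard stop. Spring: 4 N at 0, 11 N at 0.012. The latches resist with about 12 N as they are spread, just before the mouth meets the collar, and snap in over the foot ring at about 0.006. Let go after that, the collar springs back to about 0.005; it must be held further down. The red dial pointer turns with it, and is in the green beyond about 0.008.
- jar: Small white-capped jar with a yellow band, 47 mm wide, 56 mm high, standing on the table; origin at the centre of its underside. A bystander.
- dropper: Dropper bottle with red bulb, 33 mm wide, 99 mm high; origin at the centre of its underside. A bystander.
- notes: Yellow pad of sticky notes, 51 x 51 x 20 mm; origin at the centre of its underside. A bystander.
Mind the look-alikes: they are no part of the job. Leave any red look-alike of the coupler alone.

How it is judged:
By the outcome, as a careful person would: the job done as asked, in the order asked, and still so for the second after the job is handed in, while the arm keeps its last pose, push and grip.
It also fails if it takes over 35 s, if anything falls off the work surface, if the arm or the gripper's body presses on something with over 40 N, if the wrist force passes 120 N, or if a joint passes its speed limit or range.

## Working session

There is one attempt and no reset: what is moved stays moved. The work goes in short steps, Python scripts to look and compute and a shell command to move; the robot and the scene stay as the last step left them, time stands still between calls to the robot, and variables do not carry over. Pictures are saved under pics/ and viewed, about 8 in all and at most 12, crops included, and the job is handed in when it is done.

```bash
mkdir -p pics; ls; python3 - <<'E'
from bench import get_state, eyes
import cv2,numpy as np
s=get_state();print({k:np.round(v,3).tolist() for k,v in s.items()})
for n in("scene","side"):
    p,d=eyes.get_image(n);np.savez(f"{n}0.npz",p=p,d=d)
    cv2.imwrite(f"pics/{n}0.png",p[:,:,::-1]);c=eyes.camera_params(n);print(n,c)
print(eyes.camera_params("wrist"))
E
```

```text
pics
{'time': 0.0, 'joint_positions': [-1.296, 0.322, -0.07, 1.452, 0.023, 1.371, -0.057], 'qd': [0.001, -0.0, -0.001, -0.0, 0.0, 0.002, -0.001], 'joint_torque': [0.0, -49.129, -0.403, -31.253, -0.064, 0.044, 0.0], 'position': [0.168, 0.627, 0.221], 'tool_rot': [-0.408, -3.115, 0.003], 'ft_force': [-0.53, -0.326, -0.374], 'torque': [0.008, -0.043, 0.038], 'grip_width': 1.003}
scene {'camera_matrix': array([[559.35248817,   0.        , 323.64179263],
       [  0.        , 559.35248817, 244.99453146],
       [  0.        ,   0.        ,   1.        ]]), 'k1': -0.1588033872255874, 'pose': array([[-0.71470592, -0.46931275,  0.51859521,  0.13242475],
       [-0.69916621,  0.4592176 , -0.5479834 ,  0.52049488],
       [ 0.01902755, -0.75423123, -0.65633315,  0.64092169],
       [ 0.        ,  0.        ,  0.        ,  1.        ]])}
side {'camera_matrix': array([[560.97108735,   0.        , 325.45697135],
       [  0.        , 560.97108735, 238.71460912],
       [  0.        ,   0.        ,   1.        ]]), 'k1': 0.03239671619066433, 'pose': array([[ 0.63917001, -0.3717362 ,  0.67325619, -0.00808047],
       [-0.76885852, -0.32917403,  0.54817975, -0.43914278],
       [ 0.0178402 , -0.86801881, -0.49621071,  0.50262242],
       [ 0.        ,  0.        ,  0.        ,  1.        ]])}
{'camera_matrix': array([[330.66585775,   0.        , 322.19628547],
       [  0.        , 330.66585775, 242.07832693],
       [  0.        ,   0.        ,   1.        ]]), 'k1': -0.050015949814154644, 'mount': array([[-2.77265987e-04, -9.69503950e-01, -2.45075529e-01,
         6.57921523e-02],
       [ 9.99999955e-01, -2.40969292e-04, -1.78089156e-04,
         4.94799639e-04],
       [ 1.13602463e-04, -2.45075567e-01,  9.69503973e-01,
        -1.62500662e-01],
       [ 0.00000000e+00,  0.00000000e+00,  0.00000000e+00,
         1.00000000e+00]])}
```

View pics/scene0.png

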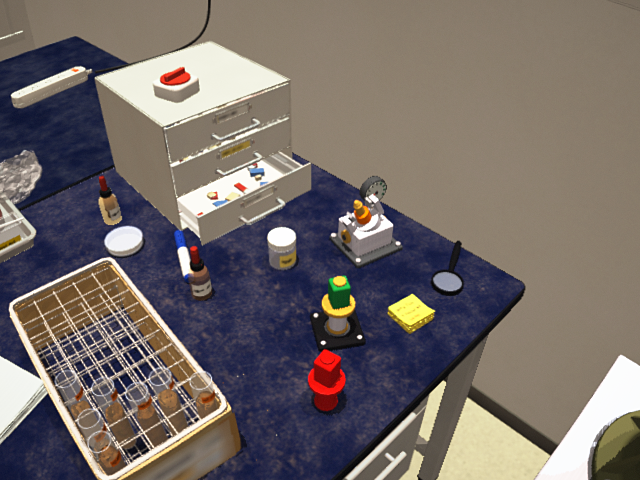

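View pics/side0.png

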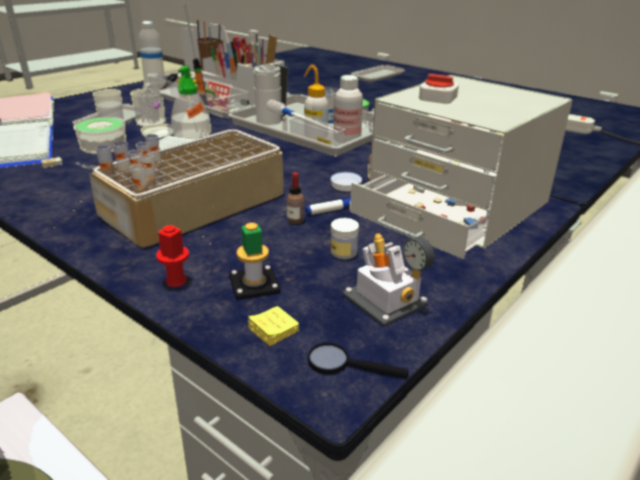

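The scene view shows two couplers. The green-handled one is on the black post at scene (340,300) / side (252,250); the red one at scene (326,380) / side (172,258) is the look-alike. The green one fits the description. The port block is at scene (366,225) / side (385,280). I'll confirm with an enlarged crop and measure.

```bash
cat > h.py <<'E'
import numpy as np,cv2
from bench import get_state,eyes
from scipy.spatial.transform import Rotation as R
def cam(n,s=None):
    c=eyes.camera_params(n)
    if n!="wrist": return c["camera_matrix"],c["k1"],c["pose"]
    T=np.eye(4);T[:3,:3]=R.from_rotvec(s["tool_rot"]).as_matrix();T[:3,3]=s["position"]
    return c["camera_matrix"],c["k1"],T@c["mount"]
def rays(c,uv):
    K,k,P=c
    x=cv2.undistortPoints(np.float64(uv).reshape(-1,1,2),K,np.array([k,0,0,0,0.])).reshape(-1,2)
    d=np.c_[x,np.ones(len(x))]@P[:3,:3].T   # scaled so depth 1
    return P[:3,3],d
def plane(c,uv,z):
    o,d=rays(c,uv);return o+d*((z-o[2])/d[:,2])[:,None]
def tri(c1,u1,c2,u2):
    A=np.zeros((3,3));b=np.zeros(3);L=[]
    for c,u in((c1,u1),(c2,u2)):
        o,d=rays(c,[u]);d=d[0]/np.linalg.norm(d[0]);M=np.eye(3)-np.outer(d,d);A+=M;b+=M@o;L.append((o,M))
    p=np.linalg.solve(A,b);return p,[round(1000*np.linalg.norm(M@(p-o)),1) for o,M in L]
def proj(c,X):
    K,k,P=c;q=(np.atleast_2d(X)-P[:3,3])@P[:3,:3]
    return cv2.projectPoints(q,np.zeros(3),np.zeros(3),K,np.array([k,0,0,0,0.]))[0].reshape(-1,2)
def cloud(c,mask,d):
    v,u=np.nonzero(mask&(d>0));o,r=rays(c,np.c_[u,v]);return o+r*d[v,u][:,None]
E
python3 - <<'E'
from h import *
a={}
for n in("scene","side"):
    z=np.load(n+"0.npz");a[n]=(z["p"],z["d"])
    h=cv2.cvtColor(z["p"],cv2.COLOR_RGB2HSV);c=cam(n)
    u0,u1,v0,v1=(310,420,170,350) if n=="scene" else (225,435,215,325)
    W=np.zeros((480,640),bool);W[v0:v1,u0:u1]=1
    g=W&(h[...,0]>45)&(h[...,0]<85)&(h[...,1]>120)
    o=W&(h[...,0]>5)&(h[...,0]<16)&(h[...,1]>150)
    X=cloud(c,g,z["d"]);print(n,"green",g.sum(),X.mean(0).round(4),X.min(0).round(3),X.max(0).round(3))
    X=cloud(c,o,z["d"]);print(n,"orange",o.sum(),np.median(X,0).round(4))
s=a["scene"][0][170:350,300:410];t=a["side"][0][215:325,225:435]
s=cv2.resize(s,None,fx=3.3,fy=3.3,interpolation=cv2.INTER_CUBIC)
t=cv2.resize(t,None,fx=2,fy=2,interpolation=cv2.INTER_CUBIC)
I=np.zeros((max(len(s),len(t)),s.shape[1]+t.shape[1],3),np.uint8);I[:len(s),:s.shape[1]]=s;I[:len(t),s.shape[1]:]=t
print(I.shape);cv2.imwrite("pics/crop1.png",I[:,:,::-1])
E
```

```text
scene green 504 [0.4843 0.1163 0.0875] [ 0.473  0.017 -0.001] [0.556 0.128 0.105]
scene orange 145 [ 0.5852 -0.0501  0.0715]
side green 451 [0.4843 0.1034 0.0844] [ 0.472  0.09  -0.002] [0.626 0.268 0.103]
side orange 164 [ 0.5823 -0.0637  0.0725]
(594, 783, 3)
```

View pics/crop1.png

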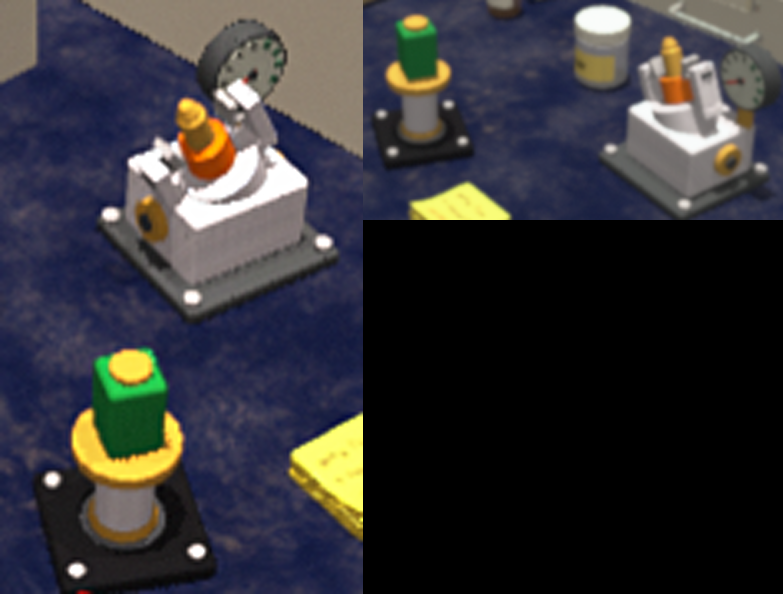

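```bash
python3 - <<'E'
from h import *
A=cam("scene");B=cam("side")
sc=lambda l:[(u/3.3+300,v/3.3+170) for u,v in l]; sd=lambda l:[((u-363)/2+225,v/2+215) for u,v in l]
print("blk screws scene",plane(A,sc([(112,215),(323,243),(192,298)]),.010).round(4).tolist())
print("blk screws side",plane(B,sd([(610,148),(683,204),(760,170)]),.010).round(4).tolist())
print("plate scene",plane(A,sc([(52,480),(197,551),(76,570)]),.011).round(4).tolist())
print("plate side",plane(B,sd([(380,113),(393,152),(461,149),(448,104)]),.011).round(4).tolist())
print("plug",tri(A,sc([(131,366)])[0],B,sd([(415,22)])[0]))
print("tip",tri(A,sc([(185,102)])[0],B,sd([(670,39)])[0]))
print("jar,dropper,notes,red,drawer", plane(A,[(282,235)],.056),plane(A,[(195,250)],.099),plane(A,[(410,312)],.02),plane(A,[(326,360)],.09),plane(A,[(310,180)],.1))
E
```

```text
blk screws scene [[0.6367, -0.038, 0.01], [0.5433, -0.1009, 0.01], [0.5633, -0.0197, 0.01]]
blk screws side [[0.5644, -0.0206, 0.01], [0.5437, -0.1023, 0.01], [0.6157, -0.1223, 0.01]]
plate scene [[0.5257, 0.1182, 0.011], [0.4513, 0.1025, 0.011], [0.4814, 0.1479, 0.011]]
plate side [[0.4809, 0.1464, 0.011], [0.451, 0.0989, 0.011], [0.4875, 0.0631, 0.011], [0.5259, 0.1153, 0.011]]
plug (array([0.48969103, 0.10929175, 0.10321967]), [np.float64(0.0), np.float64(0.0)])
tip (array([ 0.59827462, -0.04569621,  0.10099285]), [np.float64(0.1), np.float64(0.1)])
jar,dropper,notes,red,drawer [[0.65922658 0.0628277  0.056     ]] [[0.68457025 0.21066773 0.099     ]] [[0.42525019 0.01890582 0.02      ]] [[0.41616758 0.21133517 0.09      ]] [[ 0.69403234 -0.03507808  0.1       ]]
```

Green coupler confirmed: brass plug top at (0.490, 0.109), nipple tip at about (0.598, -0.046, 0.101), block yaw about -14°. The moves can't tilt the tool. So I'll pivot the coupler about the jaw axis inside a gentle grip by levering it on the post, jaws along block x. First I'll check clearances and the handle yaw.

```bash
python3 - <<'E'
from h import *
A=cam("scene");z=np.load("scene0.npz");X=cloud(A,np.ones((480,640),bool),z["d"])
def mx(n,x0,x1,y0,y1):
    q=X[(X[:,0]>x0)&(X[:,0]<x1)&(X[:,1]>y0)&(X[:,1]<y1)];print(n,len(q),q[:,2].max().round(3) if len(q) else None)
mx("path",.15,.5,.2,.65);mx("rack",.2,.45,.25,.45);mx("x.66-.70,y-.1..0",.66,.70,-.1,0);mx(".70-.74",.70,.74,-.1,0);mx(".74-.8",.74,.8,-.1,0);mx(".66-.72 0...1",.66,.72,0,.1)
sc=lambda l:[(u/3.3+300,v/3.3+170) for u,v in l]
P=plane(A,sc([(94,366),(104,393),(164,387),(154,352)]),.102);print(P.round(4));d=np.diff(P[:,:2],axis=0);print(np.degrees(np.arctan2(d[:,1],d[:,0])))
E
python3 -m jog '[[[1,-0.6,-0.55,0,0],[1,-0.9,-0.85,0,0],[1,-0.9,-0.85,0,0],[1,-0.9,-0.85,0,0],[1,-0.9,-0.85,0,0]]]' 15
```

```text
path 23099 0.141
rack 10306 0.101
x.66-.70,y-.1..0 696 0.004
.70-.74 705 0.002
.74-.8 1815 0.073
.66-.72 0...1 795 0.057
[[0.5013 0.1193 0.102 ]
 [0.4875 0.1277 0.102 ]
 [0.4726 0.1076 0.102 ]
 [0.4894 0.0954 0.102 ]]
[ 148.71050738 -126.69322481  -35.98641024]
time: 0.72
position: [0.2899, 0.4303, 0.2222]
tool_rot: [-0.409, -3.115, 0.001]
ft_force: [0.5, 0.8, 0.2]
grip_width: 0.999
```

```bash
python3 -m jog '[[[1,-0.9,-0.85,0,0],[1,-0.9,-0.85,0,0],[1,-0.9,-0.85,0,0],[1,-0.9,-0.85,0,0],[1,-0.9,-0.85,0,0],[1,-0.9,-0.85,0,0],[1,-0.9,-0.8,0,0],[1,-0.6,-0.57,0,0]]]'
python3 -m jog '[[[0.7,0,0,0,1],[0.7,0,0,0,1],[0.7,0,0,0,1],[0.7,0,0,0,1],[0.7,0,0,0,0]]]'
python3 - <<'E'
from h import *
s=get_state();p,d=eyes.get_image("wrist");np.savez("w1.npz",p=p,d=d);cv2.imwrite("pics/w1.png",p[:,:,::-1])
c=cam("wrist",s);h=cv2.cvtColor(p,cv2.COLOR_RGB2HSV)
g=(h[...,0]>45)&(h[...,0]<85)&(h[...,1]>120)&(h[...,2]>40)
n,l,st,ce=cv2.connectedComponentsWithStats(g.astype(np.uint8));i=1+np.argmax(st[1:,4])
X=cloud(c,l==i,d);top=X[X[:,2]>X[:,2].max()-.008];print(st[i],X[:,2].max(),len(top))
r=cv2.minAreaRect((top[:,:2]*1e4).astype(np.float32));print("top rect",r)
y=(h[...,0]>14)&(h[...,0]<32)&(h[...,1]>120)&(h[...,2]>80)
n,l,st,ce=cv2.connectedComponentsWithStats(y.astype(np.uint8))
for k in range(1,n):
  if st[k,4]>60: q=cloud(c,l==k,d);print(ce[k].round(1),st[k,4],np.median(q,0).round(4))
print(s["position"],s["joint_positions"])
E
```

```text
time: 1.72
position: [0.4899, 0.1084, 0.2224]
tool_rot: [0.412, 3.114, -0.001]
ft_force: [0.2, -0.8, -1.2]
grip_width: 1.0
time: 2.35
position: [0.4889, 0.1108, 0.2222]
tool_rot: [-0.942, -2.997, 0.001]
ft_force: [0.1, -0.1, -0.2]
grip_width: 0.702
[307 217  31  36 513] 0.10483276262930685 373
top rect ((4905.0576171875, 1099.7315673828125), (250.68179321289062, 256.3057556152344), 61.25645065307617)
[239.6 216.9] 155 [0.4339 0.0336 0.0094]
[322.  221.2] 783 [0.4812 0.1187 0.0624]
[217.6 214.7] 82 [0.4174 0.0168 0.0166]
[321.5 238.8] 301 [0.4901 0.11   0.1064]
[183.3 307.4] 702 [0.4437 0.1007 0.3101]
[460.5 307.3] 634 [0.4835 0.1576 0.3098]
[431.4 355.5] 4504 [0.4856 0.147  0.3204]
[0.48888179 0.11077256 0.22222361] [-0.71062406 -0.0072224   0.43566137  1.82613725  0.00313542  1.32261917
  0.68612463]
```

View pics/w1.png

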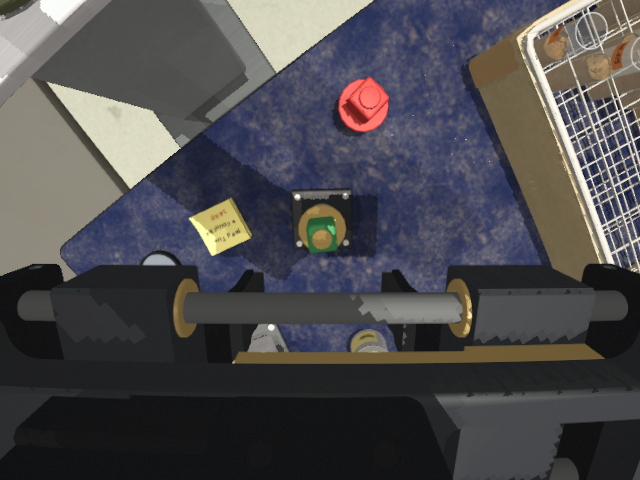

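The wrist view shows the green handle under the gripper at (322,238), its sides roughly square to the jaws. The red look-alike at (366,104) is well clear. Descending and gripping gently.

```bash
python3 -m jog '[[[0.6,-0.04,0,0.7,0],[0.6,0,0,0.9,0],[0.6,0,0,0.9,0],[0.6,0,0,0.8,0],[0.6,0,0,0.4,0],[0.6,0,0,0.2,0],[0.2,0,0,0,0],[0.2,0,0,0,0],[0.2,0,0,0,0],[0.2,0,0,0,0]]]' 12
python3 -m jog '[[[0.2,0,0,0,0],[0.2,0,0,0,0]]]'
```

```text
time: 3.65
position: [0.4911, 0.1099, 0.0673]
tool_rot: [0.943, 2.996, 0.001]
ft_force: [-0.1, -0.4, 2.2]
grip_width: 0.307
time: 3.9
position: [0.4911, 0.1099, 0.0673]
tool_rot: [0.943, 2.996, 0.001]
ft_force: [-0.7, -0.9, 6.2]
grip_width: 0.304
```

```bash
python3 -m jog '[[[0.2,0,0,-0.2,0],[0.2,0,0,-0.2,0],[0.2,0,0,-0.2,0],[0.2,0,0,0,0]]]' 12
python3 -m jog '[[[0.2,0.1,0,-0.01,0],[0.2,0.1,0,-0.01,0],[0.2,0.1,0,-0.01,0],[0.2,0.1,0,0,0]]]'
python3 -m jog '[[[0.2,0.1,0,0.01,0],[0.2,0.1,0,0.02,0],[0.2,0.1,0,0.02,0],[0.2,0.11,0,0.02,0],[0.2,0,0,0,0]]]'
python3 - <<'E'
from h import *
for n in("side","scene"):
    p,d=eyes.get_image(n);np.savez(n+"1.npz",p=p,d=d)
    X=(255*0,);c=proj(cam(n),[.48,.12,.08])[0].astype(int);print(n,c)
    q=p[max(c[1]-60,0):c[1]+60,c[0]-60:c[0]+60];cv2.imwrite("pics/t_%s.png"%n,cv2.resize(q,(390,390),interpolation=cv2.INTER_CUBIC)[:,:,::-1])
cv2.imwrite("pics/tilt.png",np.hstack([cv2.imread("pics/t_side.png"),cv2.imread("pics/t_scene.png")]))
E
```

```text
time: 4.4
position: [0.4909, 0.1103, 0.0914]
tool_rot: [0.943, 2.996, 0.002]
ft_force: [-0.2, 0.1, -1.2]
grip_width: 0.3
time: 4.9
position: [0.4771, 0.119, 0.0917]
tool_rot: [0.943, 2.996, -0.0]
ft_force: [1.2, -1.7, -1.7]
grip_width: 0.294
time: 5.52
position: [0.4634, 0.129, 0.0889]
tool_rot: [-0.942, -2.996, -0.001]
ft_force: [0.0, -0.6, -1.2]
grip_width: 0.302
side [242 239]
scene [338 300]
```

View pics/tilt.png

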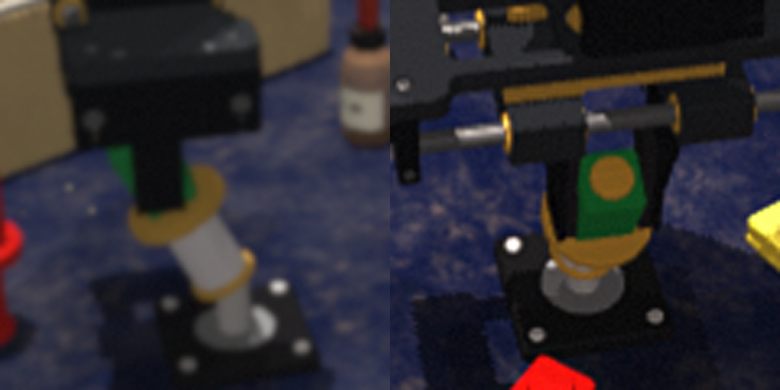

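Side view shows the coupler levered over by about 25–30° in the jaws, toward tool +x as planned. Now lift it off the post and turn.

```bash
python3 -m jog '[[[0.2,0,0,-0.2,0],[0.2,0,0,-0.3,0],[0.2,0,0,-0.4,0.5],[0.2,0,0,-0.5,1],[0.2,0,0,-0.5,1],[0.2,0,0,-0.4,1],[0.2,0,0,-0.35,1],[0.2,0,0,0,1],[0.2,0,0,0,1],[0.2,0,0,0,1]]]' 14
python3 -m jog '[[[0.2,0,0,0,1],[0.2,0,0,0,1],[0.2,0,0,0,1],[0.2,0,0,0,1],[0.2,0,0,0,1],[0.2,0,0,0,1],[0.2,0,0,0,0.3],[0.2,0,0,0,0]]]'
python3 - <<'E'
from h import *
s=get_state();M=R.from_rotvec(s["tool_rot"]).as_matrix();print(M.round(3),s["joint_positions"].round(2) if hasattr(s["joint_positions"],"round") else s["joint_positions"])
print(M.T@(np.array([.6076,-.0083,.195])-s["position"])/.04)
E
```

```text
time: 6.88
position: [0.4639, 0.1287, 0.1959]
tool_rot: [-1.86, -2.532, -0.002]
ft_force: [-0.3, 0.5, -2.3]
grip_width: 0.298
time: 7.88
position: [0.4639, 0.1286, 0.1954]
tool_rot: [-2.474, -1.937, -0.001]
ft_force: [0.7, -0.3, -1.5]
grip_width: 0.296
[[ 0.24   0.971  0.   ]
 [ 0.971 -0.24   0.   ]
 [ 0.001  0.    -1.   ]] [-0.73 -0.04  0.4   1.91  0.01  1.27 -0.58]
[-2.459893    4.30787758  0.0101713 ]
```

```bash
python3 -m jog '[[[0.2,-0.3,0.5,0,0],[0.2,-0.45,0.8,0,0],[0.2,-0.45,0.8,0,0],[0.2,-0.45,0.8,0,0],[0.2,-0.45,0.8,0,0],[0.2,-0.36,0.61,0,0],[0.2,0,0,0,0],[0.2,0,0,0,0]]]'
python3 - <<'E'
from h import *
s=get_state();print(s["position"],s["ft_force"])
I=[]
for n in("side","scene"):
    p,d=eyes.get_image(n);np.savez(n+"2.npz",p=p,d=d)
    c=proj(cam(n),[.60,-.04,.13])[0].astype(int);print(n,c-50)
    q=p[c[1]-50:c[1]+50,c[0]-50:c[0]+50];I.append(cv2.resize(q,(400,400),interpolation=cv2.INTER_CUBIC)[:,:,::-1])
cv2.imwrite("pics/pre.png",np.hstack(I))
E
```

```text
time: 8.88
position: [0.607, -0.0078, 0.1947]
tool_rot: [-2.473, -1.936, 0.001]
ft_force: [-0.1, 0.6, -1.8]
grip_width: 0.3
[ 0.60704893 -0.00775122  0.19471533] [-0.14346664  0.57281358 -1.78323279]
side [327 165]
scene [303 137]
```

View pics/pre.png

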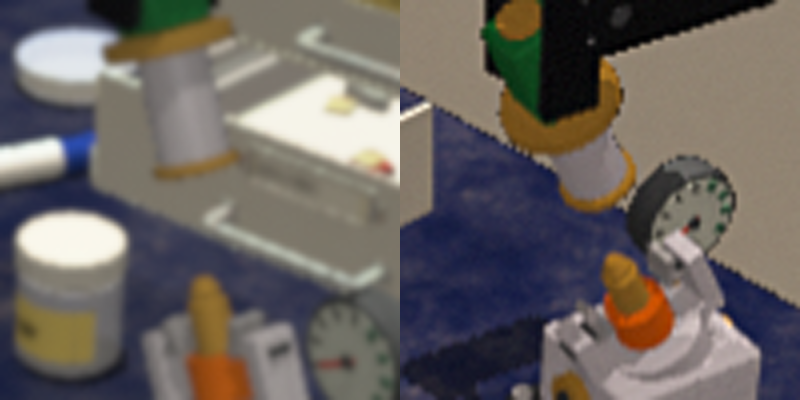

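```bash
python3 - <<'E'
from h import *
A=cam("side");B=cam("scene")
sd=lambda u,v:(u/4+327,v/4+165)
sc=lambda u,v:((u-400)/4+303,v/4+137)
P={k:tri(A,sd(*a),B,sc(*b)) for k,a,b in[("mouth",(198,168),(597,187)),("flange",(168,41),(562,103)),("tip",(204,277),(612,256)),("coll",(214,355),(640,303))]}
for k,v in P.items():print(k,v[0].round(4),v[1])
s=get_state();a0=np.array([.1022,.410,.906])
for p,q in(("mouth","flange"),("coll","tip")):
    d=P[q][0]-P[p][0];L=np.linalg.norm(d);d/=L;print(p,L.round(4),d.round(3),"tilt",np.degrees(np.arccos(d[2])).round(1),"az",np.degrees(np.arctan2(d[1],d[0])).round(1))
g=np.array(s["position"])+[0,0,.019];print("grip",g,"predicted mouth (25deg)",g-.0763*a0)
w=P["mouth"][0]-P["tip"][0];t=w@a0;print("along",t,"lateral",(w-t*a0).round(4))
E
```

```text
mouth [ 0.6011 -0.0359  0.1401] [np.float64(1.6), np.float64(1.6)]
flange [ 0.6049 -0.0175  0.1842] [np.float64(0.5), np.float64(0.5)]
tip [ 0.5979 -0.0451  0.1014] [np.float64(0.1), np.float64(0.1)]
coll [ 0.5906 -0.0564  0.0755] [np.float64(0.1), np.float64(0.1)]
mouth 0.0479 [0.079 0.383 0.92 ] tilt 23.0 az 78.4
coll 0.0292 [0.248 0.39  0.887] tilt 27.5 az 57.6
grip [ 0.60701023 -0.00719515  0.21395731] predicted mouth (25deg) [ 0.59921237 -0.03847815  0.14482951]
along 0.0391900515910801 lateral [-0.0008 -0.0069  0.0032]
```

```bash
python3 -m jog '[[[0.2,-0.04,0,0.25,0],[0.2,-0.04,0,0.3,0],[0.2,0,0,0.19,0],[0.2,0,0,0,0],[0.2,0,0,0,0]]]'
python3 - <<'E'
from h import *
s=get_state();print(s["position"],s["ft_force"])
I=[]
for n in("side","scene"):
    p,d=eyes.get_image(n);np.savez(n+"3.npz",p=p,d=d)
    c=proj(cam(n),[.60,-.04,.115])[0].astype(int);print(n,c-33)
    q=p[c[1]-33:c[1]+33,c[0]-33:c[0]+33];I.append(cv2.resize(q,(396,396),interpolation=cv2.INTER_CUBIC)[:,:,::-1])
cv2.imwrite("pics/pre2.png",np.hstack(I))
E
```

```text
time: 9.6
position: [0.607, -0.0117, 0.1656]
tool_rot: [2.474, 1.935, 0.001]
ft_force: [0.0, 0.9, -2.0]
grip_width: 0.298
[ 0.60697975 -0.01166711  0.16555107] [ 0.01912156  0.87493209 -2.02639115]
side [343 191]
scene [320 161]
```

View pics/pre2.png

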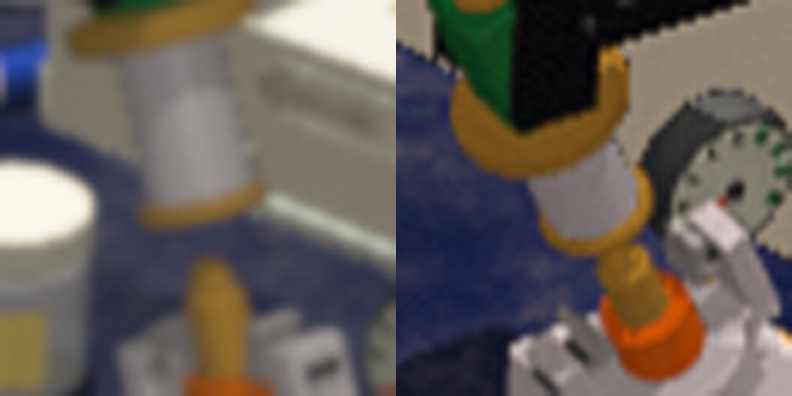

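```bash
python3 - <<'E'
from h import *
off={"side":(343,191,0),"scene":(320,161,396)}
tip=np.array([.598,-.0454,.102])
g=get_state()["position"]+np.array([0,0,.019])
for n in off:
    c=cam(n);f=lambda X:((proj(c,X)-off[n][:2])*6+[off[n][2],0]).round(0).tolist()
    for az in(60,76):
        a=np.array([np.sin(np.radians(25))*np.cos(np.radians(az)),np.sin(np.radians(25))*np.sin(np.radians(az)),np.cos(np.radians(25))])
        print(n,az,"tip,-14,-28",f(tip-np.outer([0,.014,.028],a)),"mouth,flangemid pred",f(g-np.outer([.0763,.0283],a)))
z=np.load("side0.npz");p=z["p"];h=cv2.cvtColor(p,cv2.COLOR_RGB2HSV)
for n,(v0,v1,u0,u1) in {"side":(230,280,365,395),"scene":(190,225,345,375)}.items():
    p=np.load(n+"0.npz")["p"];h=cv2.cvtColor(p,cv2.COLOR_RGB2HSV).astype(int)
    print(n)
    for v in range(v0,v1,2):
        u=[x for x in range(u0,u1) if 5<=h[v,x,0]<=25 and h[v,x,1]>110 and h[v,x,2]>70]
        if u:print(v,u[0],u[-1],(u[0]+u[-1])/2,int(np.median(h[v,u,0])),len(u))
E
```

```text
side 60 tip,-14,-28 [[212.0, 257.0], [219.0, 313.0], [226.0, 370.0]] mouth,flangemid pred [[179.0, 211.0], [155.0, 13.0]]
side 76 tip,-14,-28 [[212.0, 257.0], [224.0, 312.0], [237.0, 367.0]] mouth,flangemid pred [[210.0, 203.0], [167.0, 11.0]]
scene 60 tip,-14,-28 [[613.0, 238.0], [631.0, 272.0], [648.0, 306.0]] mouth,flangemid pred [[621.0, 217.0], [555.0, 91.0]]
scene 76 tip,-14,-28 [[613.0, 238.0], [628.0, 269.0], [643.0, 299.0]] mouth,flangemid pred [[606.0, 198.0], [550.0, 84.0]]
side
234 376 380 378.0 18 5
236 375 381 378.0 20 7
238 375 383 379.0 19 9
240 374 383 378.5 19 10
242 375 384 379.5 19 10
244 376 383 379.5 19 8
246 376 383 379.5 19 8
248 377 383 380.0 19 7
250 377 383 380.0 19 7
252 376 383 379.5 17 8
254 373 385 379.0 14 13
256 374 388 381.0 13 15
258 374 388 381.0 13 15
260 375 389 382.0 13 15
262 375 389 382.0 13 15
264 376 389 382.5 12 14
266 377 383 380.0 9 7
scene
200 355 358 356.5 17 4
202 354 361 357.5 22 7
204 354 362 358.0 18 8
206 353 366 359.5 18 14
208 354 367 360.5 18 14
210 354 368 361.0 18 15
212 354 369 361.5 18 16
214 355 370 362.5 14 16
216 355 371 363.0 11 17
218 356 370 363.0 11 15
220 357 369 363.0 11 13
222 358 367 362.5 11 10
224 362 364 363.0 8 3
```

```bash
python3 -m jog '[[[0.2,-0.053,-0.03,0.113,0],[0.2,-0.053,0,0.113,0],[0.2,-0.053,0,0.113,0],[0.2,0,0,0,0]]]' 15
python3 -m jog '[[[0.2,-0.053,0,0.113,0],[0.2,0,0,0,0]]]'
```

```text
time: 10.2
position: [0.6036, -0.0179, 0.1512]
tool_rot: [-2.475, -1.934, 0.001]
ft_force: [-0.2, 0.0, -1.2]
grip_width: 0.296
time: 10.45
position: [0.6033, -0.0198, 0.1469]
tool_rot: [-2.475, -1.935, 0.001]
ft_force: [0.2, -0.5, -0.8]
grip_width: 0.297
```

```bash
python3 -m jog '[[[0.2,-0.053,0,0.113,0],[0.2,-0.032,0,0.068,0],[0.2,0,0,0,0]]]' 20
python3 -m jog '[[[0.2,-0.032,0,0.068,0],[0.2,0,0,0,0]]]'
python3 -m jog '[[[0.2,-0.032,0,0.068,0],[0.2,0,0,0,0]]]'
python3 - <<'E'
from h import *
I=[]
for n in("side","scene"):
    p,d=eyes.get_image(n);np.savez(n+"4.npz",p=p,d=d)
    c=proj(cam(n),[.60,-.05,.10])[0].astype(int);print(n,c-33)
    q=p[c[1]-33:c[1]+33,c[0]-33:c[0]+33];I.append(cv2.resize(q,(396,396),interpolation=cv2.INTER_CUBIC)[:,:,::-1])
cv2.imwrite("pics/ins.png",np.hstack(I))
E
```

```text
time: 10.82
position: [0.6025, -0.0231, 0.1397]
tool_rot: [-2.475, -1.935, 0.001]
ft_force: [-0.5, -0.5, -1.5]
grip_width: 0.295
time: 11.08
position: [0.6024, -0.024, 0.1372]
tool_rot: [-2.474, -1.935, -0.0]
ft_force: [0.3, 0.6, -2.9]
grip_width: 0.301
time: 11.32
position: [0.6024, -0.0247, 0.1346]
tool_rot: [-2.474, -1.936, -0.002]
ft_force: [0.7, 2.0, -2.3]
grip_width: 0.298
side [348 202]
scene [324 166]
```

View pics/ins.png

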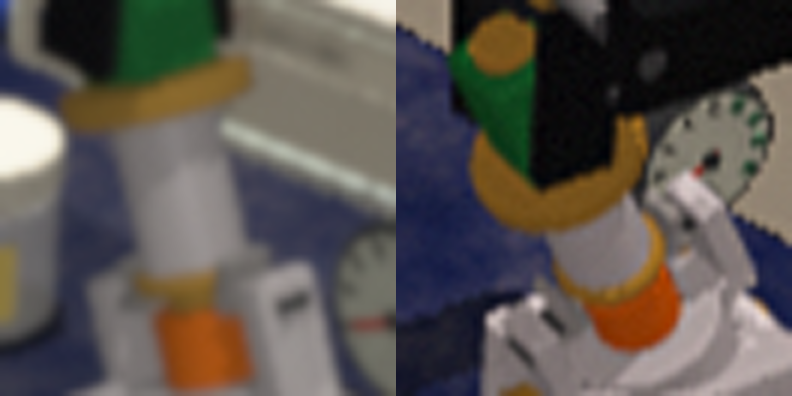

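The nipple is inside the bore, and the foot ring sits between the latches just above the collar. Dial pointer is still at zero. Pressing on in small steps.

```bash
python3 -m jog '[[[0.2,-0.032,0,0.068,0],[0.2,0,0,0,0]]]' 25
python3 -m jog '[[[0.2,-0.032,0,0.068,0],[0.2,0,0,0,0]]]'
python3 -m jog '[[[0.2,-0.032,0,0.068,0],[0.2,0,0,0,0]]]'
```

```text
time: 11.68
position: [0.6025, -0.0259, 0.1327]
tool_rot: [2.474, 1.936, 0.003]
ft_force: [0.7, 2.9, 2.9]
grip_width: 0.298
time: 11.92
position: [0.6027, -0.0262, 0.131]
tool_rot: [-2.473, -1.936, -0.006]
ft_force: [1.3, 5.5, 9.5]
grip_width: 0.293
time: 12.18
position: [0.6024, -0.0273, 0.1281]
tool_rot: [-2.473, -1.937, -0.006]
ft_force: [-0.0, 4.7, 8.4]
grip_width: 0.298
```

```bash
python3 -m jog '[[[0.2,-0.032,0,0.068,0],[0.2,0,0,0,0]]]' 25
python3 -m jog '[[[0.2,-0.032,0,0.068,0],[0.2,0,0,0,0]]]'
python3 -m jog '[[[0.2,-0.032,0,0.068,0],[0.2,0,0,0,0]]]'
python3 - <<'E'
from h import *
I=[]
for n in("side","scene"):
    p,d=eyes.get_image(n);np.savez(n+"5.npz",p=p,d=d)
    c=proj(cam(n),[.60,-.05,.10])[0].astype(int)
    q=p[c[1]-33:c[1]+33,c[0]-28:c[0]+38];I.append(cv2.resize(q,(396,396),interpolation=cv2.INTER_CUBIC)[:,:,::-1])
cv2.imwrite("pics/ins2.png",np.hstack(I))
E
```

```text
time: 12.42
position: [0.6022, -0.0285, 0.1254]
tool_rot: [-2.473, -1.937, -0.006]
ft_force: [0.4, 4.3, 8.7]
grip_width: 0.295
time: 12.68
position: [0.6017, -0.03, 0.1222]
tool_rot: [-2.474, -1.937, -0.006]
ft_force: [0.7, 5.7, 6.0]
grip_width: 0.292
time: 12.92
position: [0.6015, -0.0312, 0.1197]
tool_rot: [-2.474, -1.937, -0.006]
ft_force: [0.8, 6.0, 6.9]
grip_width: 0.299
```

View pics/ins2.png

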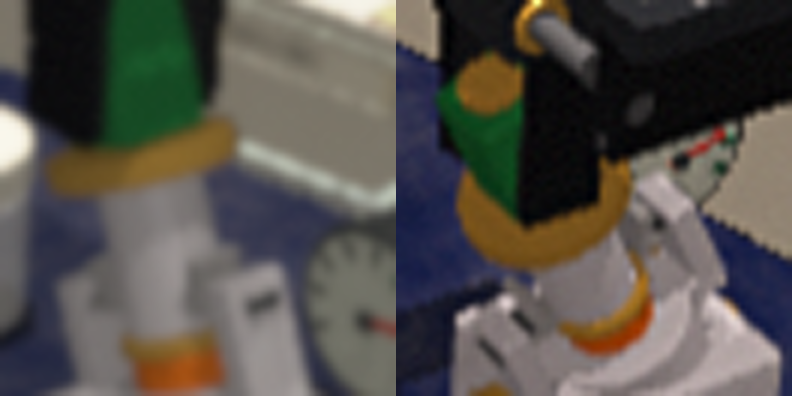

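```bash
python3 -m jog '[[[0.2,-0.016,0,0.034,0],[0.2,0,0,0,0],[0.2,0,0,0,0]]]' 25
python3 - <<'E'
from h import *
I=[]
for n in("side","scene"):
    p,d=eyes.get_image(n);np.savez(n+"6.npz",p=p,d=d)
    c=(418,255) if n=="side" else (374,190)
    for f in("0","5","6"):
        P=np.load(n+f+".npz")["p"];q=P[c[1]-20:c[1]+20,c[0]-20:c[0]+20]
        h=cv2.cvtColor(q,cv2.COLOR_RGB2HSV);m=((h[...,0]<6)|(h[...,0]>172))&(h[...,1]>130)&(h[...,2]>80)
        v,u=np.nonzero(m);print(n,f,len(u),(u.mean()+c[0]-20).round(1) if len(u) else 0,(v.mean()+c[1]-20).round(1) if len(u) else 0)
        I.append(cv2.resize(q,(260,260),interpolation=cv2.INTER_CUBIC)[:,:,::-1])
cv2.imwrite("pics/dial.png",np.vstack([np.hstack(I[:3]),np.hstack(I[3:])]))
E
```

```text
time: 13.4
position: [0.6014, -0.0316, 0.1186]
tool_rot: [-2.473, -1.937, -0.006]
ft_force: [0.3, 4.9, 8.0]
grip_width: 0.294
side 0 0 0 0
side 5 0 0 0
side 6 0 0 0
scene 0 1 374.0 194.0
scene 5 9 380.7 189.2
scene 6 6 379.8 191.3
```

View pics/dial.png

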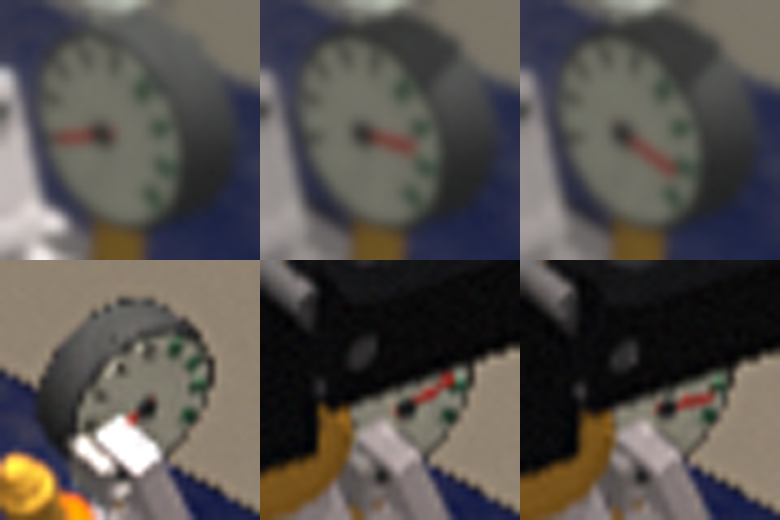

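The pointer sits at the third of the four green marks in the side view, well in the green. One last check: the latches, and whether it holds steady.

```bash
python3 -m jog '[[[0.2,0,0,0,0],[0.2,0,0,0,0],[0.2,0,0,0,0],[0.2,0,0,0,0],[0.2,0,0,0,0],[0.2,0,0,0,0]]]' 25
python3 - <<'E'
from h import *
I=[]
for n in("side","scene"):
    p,d=eyes.get_image(n)
    c=proj(cam(n),[.595,-.058,.085])[0].astype(int)
    for P in (np.load(n+"0.npz")["p"],p):
        q=P[c[1]-28:c[1]+28,c[0]-36:c[0]+36];I.append(cv2.resize(q,(385,300),interpolation=cv2.INTER_CUBIC)[:,:,::-1])
cv2.imwrite("pics/fin.png",np.vstack([np.hstack(I[:2]),np.hstack(I[2:])]))
E
```

```text
time: 14.25
position: [0.6014, -0.0316, 0.1186]
tool_rot: [-2.473, -1.937, -0.006]
ft_force: [-0.2, 5.2, 8.2]
grip_width: 0.296
```

View pics/fin.png

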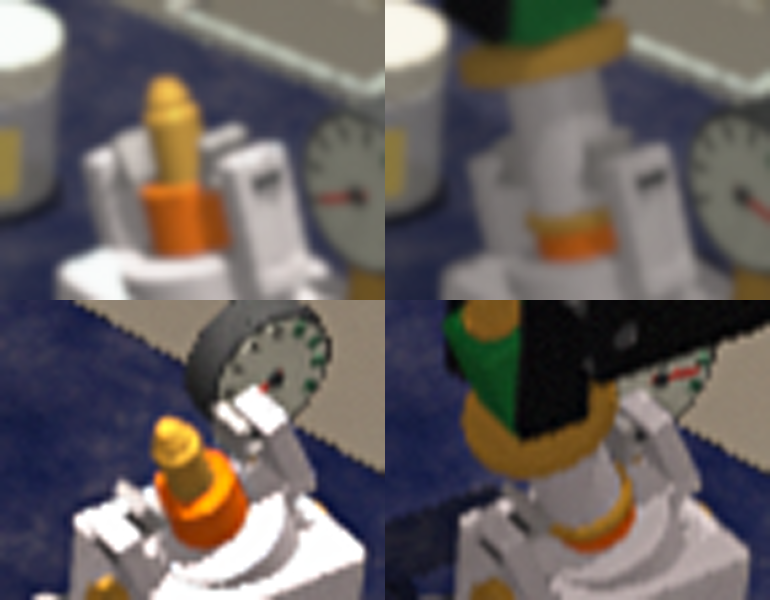

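The latches are back at their resting positions, with the foot ring below their noses. The collar is pressed squarely, and pose and force are steady. Handing in.

```bash
python3 -c "
from bench import job,get_state
print(job.close_job());s=get_state();print(s['time'],s['position'],s['ft_force'])"
```

```text
the job is handed in; nothing more can be done
None
the job is handed in; nothing more can be done
```

The green-handled coupler is pressed down on the nipple and still held there, and I handed the job in at about 14.3 s.

- **How it was done:** I gripped the coupler at 12 N and lifted it partly off the post. The tool can't tilt, so I levered the coupler over against the pin by about 25° in the jaws. I then carried it to the port and pressed it down along the nipple's axis.
- **Forces:** The push peaked at roughly 13 N as the latches spread, and the grip was 25 N at the end. Both are well under 40 N.
- **Last checks:** The dial pointer stood at the third of the four green marks. The push then dropped as the latches passed, and in the last picture they are back at their resting angle with the foot ring below their noses. Pose and force (about 10 N) held steady for 0.75 s before hand-in.
- **Less certain:**
  - The latch snap is judged from that force drop and the camera picture, not felt directly.
  - The nipple's lean direction came out at 58–65° from pictures of the nipple itself and 76° from the foot screws. I used 76°, and it went in with only a few newtons of side force.
- **Bystanders:** I never touched the jar, dropper bottle, note pad or red look-alike, but I took no final overall picture to confirm where they stand.

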